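Make up the ballast load on the sprung scale and hold it up

ROBOT

A 7-joint arm with a two-finger parallel gripper is mounted at the origin on the work surface. World frame = base frame: x ahead of the robot, y to its left, z up, the work surface at z = 0. Lengths are in m, angles in rad, forces in N, time in s.
With the tool pointing down it reaches from about 0.425 to 0.825 m from the base axis. Payload 3.6 kg.
Tool frame: the origin (TCP) lies at the very end of the fingers, on their centre line; the grasp point (between the pads) lies 19 mm behind it; z points along the fingers, y is the line along which they close (so a half turn about z gives the same grasp; the last joint's range is limited). The gripper opens to 93 mm and grips with 3 to 60 N. Pads are 15 mm wide; open, the fingers measure 128 mm over their backs; the gripper's body (75 mm by 188 mm) begins 65 mm behind the grasp point.
Start: joints at [1.129, 0.615, -0.013, 1.423, 0.008, 1.103, -0.04], TCP at [0.262, -0.595, 0.219] pointing down, gripper open.
Joint ranges: [-3.12, 3.12], [-0.3, 2.06], [-1.34, 1.32], [0.26, 2.42], [-1.36, 4.5], [0.01, 1.98], [-2.84, 2.84]. Speed limits (rad/s): [2.79, 2.79, 3.14, 3.14, 3.14, 3.14, 3.14].

INTERFACE

Orientations are given as a 3x3 rotation matrix whose columns are the frame's x, y, z axes.
In Python, from plant import robot gives the robot as it stands.
- The arm moves only by the tool apply_moves, never from a script. Its argument "series" is a list of rows, each an object with "offset": the shift along the tool's x, y, z in m, a list of three; "dr": the turn, a rotation vector about the tool's x, y, z in degrees, a list of three. In form: [{"offset": [dx, dy, dz], "dr": [rx, ry, rz]}, ...]. A call has exactly 8 rows; each row shifts and turns the commanded pose from where the row before left it, along the tool's axes as they then stand; what a row does not reach is not made up. A row lasts 1/10 s, in which the tool goes at most 50 mm and 8.59 degrees, less where a joint would pass 70% of its speed; a pose out of reach is approached as far as the arm can. A call with a gripper value outside its range is refused whole. "jaw" is the opening, from -1 (shut) to 1 (fully open), set as the call begins (left out, the last holds). The fingers move at their own pace and stop on an object; "squeeze" is the grip in N (left out, the last holds). Time passes only in rows, so rows that do not move let the fingers close, or fill a call up. It gives the time, the measured TCP pose, the force, the opening and the grip force at its end, in the units of the state.
- robot.get_obs(): the state, without advancing time (a new reading comes with each control period).
- robot.snapshot(name): name is "scene" or "top" or "wrist"; returns a dict with "image" (420x560x3 uint8, red, green, blue), "z_map" (420x560 float32, m along the optical axis (not along the pixel's ray), 0 where there is no reading), "fovy" (degrees; the focal length in pixels is half the picture's height over the tangent of half this angle, whatever the lens; pixels are square), "cx", "cy" (the principal point, pixels), "cam_to_world" (4x4, takes a point from camera to world coordinates); the wrist camera has in their place "mount" (4x4, takes a point from camera to tool coordinates, whose origin is the TCP and whose axes are the flange's). Camera axes: x right, y up, looking along -z (the intrinsics and any distortion apply to the point x, -y, -z); pixel columns grow to the right and rows downward; lengths in m; the calibration is good to about 2 mm. A picture is of the moment at which its call begins: read the wrist's pose just before it.
- robot.job_done(): hands the job in; it is judged then, once.
Trained networks look in the newest picture that a camera, given by its name, has taken for a name from the list of things; names that differ only in an ending like _2 or _b are one class to them, and where a whole thing is asked for, a point or a joint stands for the part that bears it (a point fixed in the world has none). Each returns a list of dicts, best first, with "conf" (0 to 1); they miss things now and then, are a little off and sometimes report something else, mostly with a low value. They report only what shows in the picture. A call takes as long as a camera call. They do not tell look-alikes from the thing itself.
- robot.cut_out(target, camera): "pixels" (420x560 bool, what is visible of it) and "rect" ([left, top, right, bottom] in pixels, round what is visible of it).
- robot.place_of(target, camera): "centre" ([column, row] in pixels: a listed point, or the origin of a listed thing).
The state is a dict: "clock": time; "qpos": joint angles; "qvel": joint speeds; "joint_efforts": joint torques, N m; "tcp_pos": TCP position; "ee_rot": TCP orientation; "ft_force": force on the tool from outside, world axes, zero at the start; "moment": the same for the moment, N m; "width": opening from 0.0 (shut) to 1.0 (fully open); "grasp_force": force on a finger pad.
Only numpy, scipy, OpenCV 4.12 (cv2) and the standard library are available. Lean on these libraries where they do the work, as an engineer would, in place of code of your own. Each camera call takes 0.05 s, during which the arm holds its last target. There are 200 camera calls.

TASK

Put steel weights from the rubber mat, upright, into the handled tray standing on the sprung scale, until the scale's black pointer stands as nearly level with the sliding tab as whole weights allow; let go and let the scale come to rest, and leave the weights that are not needed on the mat. Then take the loaded tray by its bridge handle, lift it straight up about 10 cm clear of the scale, and finish while still holding it there, steady and level, with the weights standing in it. Do not shift the tab or disturb the other things on the table.

Things in the scene. Friction and masses are not known exactly. Their poses are not given: they have to be found in the camera images.
- scale: sprung scale, fixed: grey base 200 x 110 x 30 mm with a sprung aluminium pan 180 x 100 mm, its top 85 mm above the table when unloaded. At its +x end, 138 mm from the middle, two white graduated plates 82 mm high stand behind the pointer and the tab. Origin: centre of the base's underside; x towards the graduated plates, z up
- pan (a joint): deflection of the scale's sprung pan in m: 0 at the top (unloaded), growing as it sinks, stop at 0.046. The spring is preloaded: the empty tray gives about 0.003 and each weight adds about 0.010. It swings a little and settles in about 1 s
- tab (a joint): position of the sliding dark steel tab in m, measured downwards like pan: the pointer is level with the tab when both values are equal. Set anywhere between 0.012 and 0.026; not to be moved
- pointer (a point): tip of the black pointer bar (28 x 3 mm) that moves with the pan, in front of the graduated plate on the scale's +y side, facing the scale's +x
- tab_mark (a point): middle of the tab's bar (28 x 3 mm) in front of the other graduated plate (scale's -y side), facing the scale's +x
- carrier: loose aluminium tray, 350 g, on the pan: 220 x 120 mm, rim 14 mm high, walls and floor 4 mm (weights stand 4 mm above its origin). A black bridge handle, a bar 12 mm thick (tray x), 132 mm long (tray y), 48 to 70 mm above the underside, crosses its middle, with a loading bay on each side (+x, -x). Weights 70 mm from the bar leave room for fingers; a bay takes two abreast. Origin: underside centre
- handle (a point): centre of the tray's bridge bar, 59 mm above the tray's underside
- mat: grey rubber mat, fixed, 100 x 240 x 6 mm, on which the weights stand in a row along its y axis about 70 mm apart. Origin: centre of the underside
- weight0: one of three identical plain steel weights of about 170 g: a disc 36 mm across and 18 mm high with a 12 mm neck and above it a round knob 16 mm across, from 29 to 50 mm above the underside. Origin: centre of the underside, z up. Starts standing on the mat.
- weight1: one of three identical plain steel weights of about 170 g: a disc 36 mm across and 18 mm high with a 12 mm neck and above it a round knob 16 mm across, from 29 to 50 mm above the underside. Origin: centre of the underside, z up. Starts standing on the mat.
- weight2: one of three identical plain steel weights of about 170 g: a disc 36 mm across and 18 mm high with a 12 mm neck and above it a round knob 16 mm across, from 29 to 50 mm above the underside. Origin: centre of the underside, z up. Starts standing on the mat.
- lens_pot: bystander: grey round pot with black cap, 48 mm across, 60 mm high, origin at its underside; leave alone
- slide_box: bystander: flat white box with grey lid, 80 x 100 x 32 mm, origin at its underside; leave alone
- driver: bystander: black-handled screwdriver lying on the table, origin at its underside; leave alone
Mind the look-alikes: they are no part of the job. What is shaped like the weight1 but pink is not meant. Leave any purple look-alike of the weight2 alone.

How it is judged:
On the way, in this order (a step that is already met when the one before it is completed fails the run):
1. weights loaded until the pointer rests within 7 mm of the tab (weights come in 10 mm steps), the scale at rest and the robot touching neither scale, tray nor weights (z of pointer in the frame of tab_mark between -0.007 and 0.007 m and velocity of joint pan between -0.01 and 0.01 m/s and contact force between carrier and scale above 1 N and contact force between the fingers and carrier below 0.05 N and contact force between the fingers and scale below 0.05 N and contact force between the fingers and weight0 below 0.05 N and contact force between the fingers and weight1 below 0.05 N and contact force between the fingers and weight2 below 0.05 N), for 0.4 s.
2. the tray is lifted off the scale, nearly level (contact force between carrier and scale below 0.05 N and z of carrier in the frame of scale above 0.115 m and angle between carrier's own z axis and vertical below 0.15 rad), for 0.2 s.
At the end, for the whole second after the job is handed in: Fingers hold the tray over the scale (within 60 mm), underside 145 to 245 mm above the table, touching no scale, tilt under 0.09 rad, slower than 30 mm/s and 0.15 rad/s. Every weight stands upright (within 0.2 rad), carried by the tray or by the mat; the number in the tray fits the tab setting (z of carrier in the frame of scale between 0.145 and 0.245 m and horizontal distance between carrier and scale below 0.06 m and angle between carrier's own z axis and vertical below 0.09 rad and linear speed of carrier below 0.03 m/s and angular speed of carrier below 0.15 rad/s and contact force between the fingers and carrier above 2 N and contact force between carrier and scale below 0.05 N and angle between each of weight0, weight1, weight2's own z axis and vertical below 0.2 rad and ((value of joint tab between 0.0047 and 0.0213 m and contact force between weight0 and carrier above 0.5 N and contact force between each of weight1, weight2 and mat above 0.5 N) or (value of joint tab between 0.0047 and 0.0213 m and contact force between each of weight0, weight2 and mat above 0.5 N and contact force between weight1 and carrier above 0.5 N) or (value of joint tab between 0.0047 and 0.0213 m and contact force between each of weight0, weight1 and mat above 0.5 N and contact force between weight2 and carrier above 0.5 N) or (value of joint tab between 0.0147 and 0.0313 m and contact force between each of weight0, weight1 and carrier above 0.5 N and contact force between weight2 and mat above 0.5 N) or (value of joint tab between 0.0147 and 0.0313 m and contact force between each of weight0, weight2 and carrier above 0.5 N and contact force between weight1 and mat above 0.5 N) or (value of joint tab between 0.0147 and 0.0313 m and contact force between weight0 and mat above 0.5 N and contact force between each of weight1, weight2 and carrier above 0.5 N) or (value of joint tab between 0.0247 and 0.0413 m and contact force between each of weight0, weight1, weight2 and carrier above 0.5 N))); the arm keeps its last pose, push and grip.
It fails at once if a bystander is pushed more than 20 mm (distance of any of lens_pot, slide_box, driver from where it was at the start of the episode above 0.02 m).
It fails at once if the tab is moved more than 3 mm (distance of tab_mark from where it was at the start of the episode above 0.003 m).
It fails at once if the tray is tipped more than 0.35 rad (angle between carrier's own z axis and vertical above 0.35 rad).
It also fails if it takes over 72 s, if anything falls off the work surface, if the arm or the gripper's body presses on something with over 40 N, if the wrist force passes 120 N, or if a joint passes its speed limit or range.

## Working session

There is one attempt and no reset: what is moved stays moved. The work goes in short steps, Python scripts to look and compute and a tool call to move; the robot and the scene stay as the last step left them, time stands still between calls to the robot, and variables do not carry over. Pictures are saved under pics/ and viewed, at most 10 in all, crops included, and the job is handed in when it is done.

Besides the shell and the picture viewer there is one more tool, called after ">>>" by a JSON object that holds its "method" and its "body". apply_moves: Moves the arm, as the interface text tells. Its arguments: {"type":"object","properties":{"series":{"type":"array","items":{"type":"object","properties":{"offset":{"type":"array","items":{"type":"number"}},"dr":{"type":"array","items":{"type":"number"}}}}},"jaw":{"type":"number"},"squeeze":{"type":"number"}},"required":["series"]}

```bash
ls; mkdir -p pics; cat > h.py <<'E'
import numpy as np, cv2
from plant import robot
def snap(n):
    o=robot.get_obs(); s=robot.snapshot(n)
    if 'mount' in s:
        T=np.eye(4);T[:3,:3]=o['ee_rot'];T[:3,3]=o['tcp_pos'];s['cam_to_world']=T@s['mount']
    s['f']=s['image'].shape[0]/2/np.tan(np.radians(s['fovy']/2)); return s
def world(s,u,v,d=None):
    u=np.asarray(u,float);v=np.asarray(v,float)
    if d is None: d=s['z_map'][v.astype(int),u.astype(int)]
    p=np.stack([(u-s['cx'])/s['f']*d,-(v-s['cy'])/s['f']*d,-d,np.ones_like(u)*1.0],-1)
    return (p@s['cam_to_world'].T)[...,:3]
def onz(s,u,v,z):
    a=world(s,u,v,np.float64(1.0));c=s['cam_to_world'][:3,3]
    return c+(a-c)*((z-c[2])/(a[2]-c[2]))
def save(s,name,crop=None,k=1):
    im=s['image'][...,::-1]
    if crop: l,t,r,b=crop; im=im[t:b,l:r]
    cv2.imwrite('pics/'+name,cv2.resize(im,None,fx=k,fy=k,interpolation=cv2.INTER_CUBIC))
E
python3 - <<'E'
from h import *
o=robot.get_obs();print({k:np.round(v,3) for k,v in o.items()})
ims=[]
for n in('scene','top'):
    s=snap(n);print(n,s.keys(),s['fovy'],s['cx'],s['cy'],s['cam_to_world'].round(3).tolist());save(s,n+'.png')
    for t in('scale','carrier','handle','pointer','tab_mark','mat','weight0'):
        for r in robot.place_of(t,n)[:5]:
            u,v=r['centre'];print(t,round(r['conf'],2),np.round([u,v]), world(s,u,v).round(3) if 0<=u<560 and 0<=v<420 else '')
E
```

```text
pics
{'clock': np.float64(0.0), 'qpos': array([ 1.13 ,  0.616, -0.013,  1.425,  0.008,  1.103, -0.04 ]), 'qvel': array([ 0.   , -0.   ,  0.   ,  0.002,  0.001,  0.001,  0.   ]), 'joint_efforts': array([ 0.0000e+00, -4.5894e+01,  2.0900e-01, -1.6575e+01, -6.1000e-02,
        2.0000e-02,  0.0000e+00]), 'tcp_pos': array([ 0.262, -0.594,  0.217]), 'ee_rot': array([[ 0.915,  0.403, -0.001],
       [ 0.403, -0.915,  0.002],
       [-0.   , -0.003, -1.   ]]), 'ft_force': array([-0.627, -0.371,  0.04 ]), 'moment': array([ 0.003,  0.034, -0.051]), 'grasp_force': np.float64(0.0), 'width': np.float64(1.0)}
scene dict_keys(['image', 'z_map', 'fovy', 'cx', 'cy', 'cam_to_world', 'f']) 54.51078262865897 281.33071397476186 212.03069877225906 [[0.896, -0.307, 0.32, 1.022], [0.443, 0.643, -0.625, -0.757], [-0.013, 0.702, 0.712, 1.031], [0.0, 0.0, 0.0, 1.0]]
scale 0.92 [277. 206.] [0.543 0.145 0.027]
scale 0.67 [162. 340.] [ 0.496 -0.439  0.027]
carrier 0.62 [277. 190.] [0.538 0.161 0.085]
handle 0.84 [274. 173.] [0.525 0.17  0.15 ]
pointer 0.51 [313. 202.] [0.668 0.168 0.077]
mat 0.88 [235. 284.] [ 0.
[... 387 characters left out ...]
6739 270.2756127400224 212.39293989190534 [[-0.021, 0.989, -0.147, 0.41], [-1.0, -0.024, -0.017, 0.024], [-0.02, 0.147, 0.989, 1.332], [0.0, 0.0, 0.0, 1.0]]
carrier 0.65 [279. 174.] [0.717 0.017 0.063]
carrier 0.62 [227. 238.] [0.52  0.177 0.088]
handle 0.97 [225. 239.] [0.517 0.183 0.088]
pointer 0.53 [231. 191.] [ 0.682  0.175 -0.001]
pointer 0.52 [224. 236.] [0.521 0.175 0.158]
mat 0.73 [338. 223.] [ 0.564 -0.168  0.024]
mat 0.69 [132. 212.] [0.615 0.486 0.027]
mat 0.49 [364. 223.] [ 0.564 -0.25   0.02 ]
weight0 0.58 [317. 226.] [ 0.554 -0.097  0.051]
weight0 0.5 [361. 223.] [ 0.563 -0.239  0.026]
weight0 0.44 [338. 225.] [ 0.559 -0.166  0.023]
weight0 0.41 [279. 226.] [0.563 0.02  0.   ]
```

View pics/scene.png

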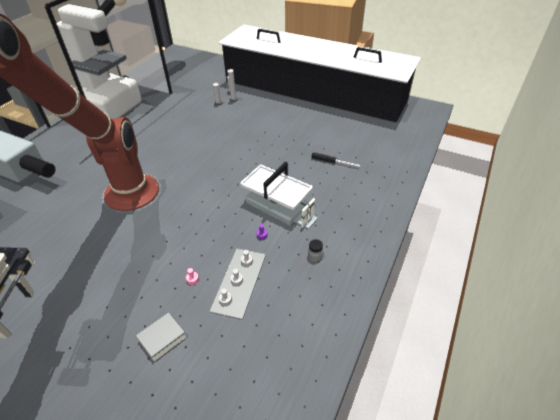

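View pics/top.png

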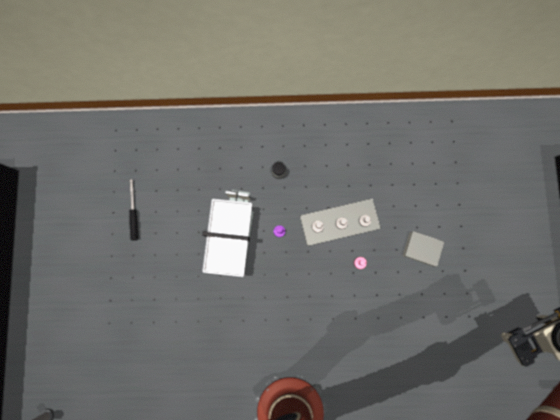

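The scene view shows the three steel weights on the mat at about (246,258), (236,276) and (225,297). In the top view they are at (318,226), (342,223) and (365,220). The look-alikes are purple at top (280,231) and pink at (361,263). The tray is at top (227,238), with the plates at (237,195).

```bash
python3 - <<'E'
from h import *
s=snap('top');V,U=np.mgrid[0:420,0:560];P=world(s,U,V,s['z_map'])
im=s['image'].astype(int)
# table height check
print('table z',P[300:310,150:160,2].mean())
def near(x,y,r,z0,z1): return (np.hypot(P[...,0]-x,P[...,1]-y)<r)&(P[...,2]>z0)&(P[...,2]<z1)&(s['z_map']>0)
for n,(u,v) in dict(w0=(318,226),w1=(342,223),w2=(365,220),purple=(280,231),pink=(361,263),pot=(279,170)).items():
    g=onz(s,u,v,.045);m=near(g[0],g[1],.03,.042,.08);m2=near(g[0],g[1],.03,.014,.04)
    print(n,g.round(3),m.sum(),P[m].mean(0).round(4),m2.sum(),P[m2].mean(0).round(4))
m=near(.52,.17,.2,.09,.125);r=cv2.minAreaRect((P[m][:,:2]*1000).astype(np.float32));print('tray',r,P[m].mean(0))
m=near(.52,.17,.1,.135,.2);r=cv2.minAreaRect((P[m][:,:2]*1000).astype(np.float32));print('bar',r,P[m].mean(0),m.sum())
# mat
m=near(.56,-.17,.16,.003,.010);r=cv2.minAreaRect((P[m][:,:2]*1000).astype(np.float32));print('mat',r)
t=snap('scene');save(t,'plates.png',(270,170,350,250),7)
E
```

```text
table z 0.012867789849349448
w0 [ 0.555 -0.101  0.045] 24 [ 0.5565 -0.102   0.0553] 77 [ 0.5557 -0.101   0.0232]
w1 [ 0.562 -0.176  0.045] 25 [ 0.5646 -0.1775  0.0535] 78 [ 0.564  -0.1765  0.0233]
w2 [ 0.57  -0.247  0.045] 25 [ 0.5712 -0.2505  0.0537] 80 [ 0.5701 -0.2498  0.0233]
purple [0.542 0.017 0.045] 21 [0.545  0.0196 0.049 ] 69 [0.5436 0.0198 0.0182]
pink [ 0.438 -0.228  0.045] 23 [ 0.4402 -0.2306  0.0486] 73 [ 0.4395 -0.2293  0.0183]
pot [0.736 0.015 0.045] 154 [0.7388 0.0163 0.0591] 44 [0.724  0.0163 0.0293]
tray ((522.4549560546875, 174.60130310058594), (132.5674285888672, 220.0373077392578), 82.38519287109375) [0.52331272 0.17436411 0.09472343]
bar ((522.2666015625, 174.4059600830078), (131.79275512695312, 12.457036972045898), 82.7605972290039) [0.52178906 0.17430869 0.15109911] 219
mat ((559.169189453125, -167.504638671875), (309.8210144042969, 315.3082275390625), 82.77259826660156)
```

View pics/plates.png

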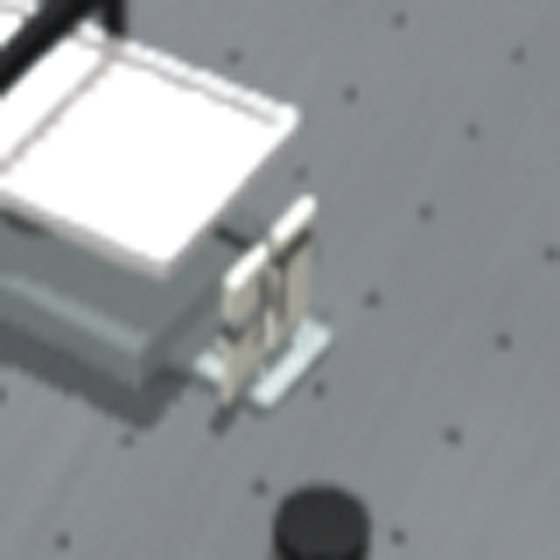

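The plates crop shows the tab bar at about (303,217) in scene pixels and the pointer at about (310,204), the pointer clearly higher. That is too coarse to settle between one and two weights, and at least one is needed either way. I'll take the steel one nearest the tray, top (318,226), not the purple at (280,231) or the pink at (361,263).

>>> {"method": "apply_moves", "body": {"series": [{"dr": [0,0,7.76],"offset": [0,0,0]},{"dr": [0,0,7.76],"offset": [0,0,0]},{"dr": [0,0,7.76],"offset": [0,0,0]},{"dr": [0,0,7.76],"offset": [0,0,0]},{"offset": [0.0192,-0.0437,0.0],"dr": [0,0,0]},{"offset": [0.0192,-0.0437,0],"dr": [0,0,0]},{"offset": [0.0192,-0.0437,0],"dr": [0,0,0]},{"offset": [0.0192,-0.0437,0],"dr": [0,0,0]}], "jaw": 0, "squeeze": 25}}

```text
clock: 1.7
tcp_pos: [0.3612, -0.4296, 0.2188]
ee_rot: [[0.992, -0.127, 0.001], [-0.127, -0.992, -0.0], [0.001, 0.0, -1.0]]
ft_force: [1.5, 0.7, 0.9]
width: 0.505
grasp_force: 0.0
```

>>> {"method": "apply_moves", "body": {"series": [{"offset": [0.0192,-0.0437,0.0],"dr": [0,0,0]},{"offset": [0.0192,-0.0437,0],"dr": [0,0,0]},{"offset": [0.0192,-0.0437,0],"dr": [0,0,0]},{"offset": [0.0192,-0.0437,0],"dr": [0,0,0]},{"offset": [0.0192,-0.0437,0.0],"dr": [0,0,0]},{"offset": [0.0192,-0.0437,0],"dr": [0,0,0]},{"offset": [0.0192,-0.0437,0],"dr": [0,0,0]},{"offset": [0.0192,-0.0437,0],"dr": [0,0,0]}]}}

```text
clock: 2.5
tcp_pos: [0.5578, -0.1021, 0.219]
ee_rot: [[0.992, -0.127, 0.001], [-0.127, -0.992, -0.0], [0.001, 0.0, -1.0]]
ft_force: [0.4, -1.4, -0.1]
width: 0.501
grasp_force: 0.0
```

```bash
python3 - <<'E'
from h import *
o=robot.get_obs();print(o['clock'],o['tcp_pos'].round(4),o['ee_rot'].round(3).tolist(),o['qpos'].round(2))
s=snap('wrist');print(s['mount'].round(3).tolist(),s['fovy']);save(s,'w1.png')
V,U=np.mgrid[0:420,0:560];P=world(s,U,V,s['z_map'])
for x,y in((.5565,-.102),(.5646,-.1775)):
    m=(np.hypot(P[...,0]-x,P[...,1]-y)<.025)&(P[...,2]>.04)&(P[...,2]<.07)&(s['z_map']>0);print(m.sum(),P[m].mean(0).round(4),np.ptp(P[m],0).round(4), U[m].mean(),V[m].mean())
E
```

```text
2.5 [ 0.5578 -0.1021  0.219 ] [[0.992, -0.127, 0.001], [-0.127, -0.992, -0.0], [0.001, 0.0, -1.0]] [ 0.09  0.48  0.08  1.67 -0.04  0.99 -1.51]
[[0.0, 0.969, 0.249, 0.067], [1.0, -0.0, 0.001, 0.0], [0.001, 0.249, -0.969, -0.168], [0.0, 0.0, 0.0, 1.0]] 60.02217469795698
265 [ 0.5584 -0.1014  0.0559] [0.0153 0.0153 0.0193] 281.3433962264151 193.988679245283
303 [ 0.5666 -0.1761  0.0552] [0.0152 0.0161 0.0199] 361.0990099009901 174.990099009901
```

View pics/w1.png

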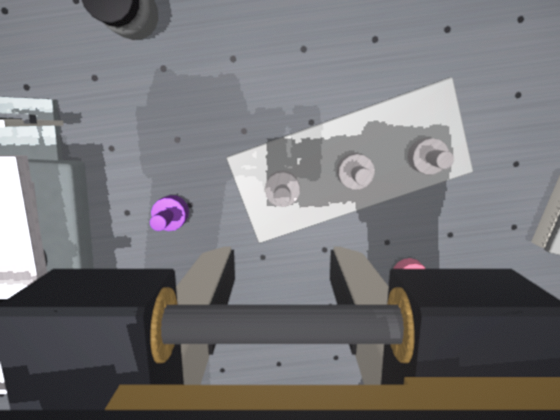

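The wrist view shows the plain steel weight at (281,194) directly under the tool, with purple at (168,213) and pink at (408,268) well apart from it. The choice is confirmed, so I'm descending and gripping.

>>> {"method": "apply_moves", "body": {"series": [{"offset": [0.0005,-0.0005,0.048],"dr": [0,0,0]},{"offset": [0,0,0.048],"dr": [0,0,0]},{"offset": [0,0,0.048],"dr": [0,0,0]},{"offset": [0,0,0.03],"dr": [0,0,0]},{"offset": [0,0,0.015],"dr": [0,0,0]},{"offset": [0,0,0],"dr": [0,0,0]},{"offset": [0,0,0],"dr": [0,0,0]},{"offset": [0,0,0],"dr": [0,0,0]}]}}

```text
clock: 3.35
tcp_pos: [0.5586, -0.1037, 0.0311]
ee_rot: [[0.992, -0.127, 0.003], [-0.127, -0.992, -0.0], [0.003, 0.0, -1.0]]
ft_force: [0.4, 0.6, -0.6]
width: 0.502
grasp_force: 0.0
```

>>> {"method": "apply_moves", "body": {"series": [{"offset": [0,0,0],"dr": [0,0,0]},{"offset": [0,0,0],"dr": [0,0,0]},{"offset": [0,0,0],"dr": [0,0,0]},{"offset": [0,0,0],"dr": [0,0,0]},{"offset": [0,0,0],"dr": [0,0,0]},{"offset": [0,0,0],"dr": [0,0,0]},{"offset": [0,0,-0.005],"dr": [0,0,0]},{"offset": [0,0,-0.01],"dr": [0,0,0]}], "jaw": -1}}

```text
clock: 4.15
tcp_pos: [0.5564, -0.1034, 0.0442]
ee_rot: [[0.992, -0.127, -0.003], [-0.127, -0.992, 0.0], [-0.003, 0.0, -1.0]]
ft_force: [0.2, -0.3, -1.5]
width: 0.162
grasp_force: 25.0
```

>>> {"method": "apply_moves", "body": {"series": [{"offset": [0,0,-0.045],"dr": [0,0,0]},{"offset": [0,0,-0.045],"dr": [0,0,0]},{"offset": [0.0,-0.02,-0.045],"dr": [0,0,0]},{"offset": [0.0005,-0.045,0],"dr": [0,0,0]},{"offset": [0.0005,-0.045,0],"dr": [0,0,0]},{"offset": [0.0005,-0.045,0],"dr": [0,0,0]},{"offset": [0.0005,-0.045,0],"dr": [0,0,0]},{"offset": [0,-0.043,0],"dr": [0,0,0]}]}}

```text
clock: 4.95
tcp_pos: [0.59, 0.1393, 0.1804]
ee_rot: [[0.992, -0.126, 0.0], [-0.126, -0.992, 0.0], [0.0, -0.0, -1.0]]
ft_force: [0.9, -0.5, -1.6]
width: 0.164
grasp_force: 25.0
```

```bash
python3 - <<'E'
from h import *
o=robot.get_obs();print(o['clock'],o['tcp_pos'].round(4))
s=snap('wrist')
V,U=np.mgrid[0:420,0:560];P=world(s,U,V,s['z_map'])
w=s['image'].min(2)>150
m=(s['z_map']>0)&(P[...,2]>.08)&(P[...,2]<.105)&(P[...,0]>.45)&(P[...,1]>.05)&w
print(m.sum(),P[m].min(0),P[m].max(0),P[m].mean(0)); save(s,'w2.png')
e=np.array([.992,-.127]);f=np.array([.127,.992])
q=P[m][:,:2];print('along x',np.percentile(q@e,[0,1,99,100]),'along y',np.percentile(q@f,[0,1,99,100]))
t=o['tcp_pos'][:2];print('tcp',t@e,t@f)
E
```

```text
4.95 [0.59   0.1393 0.1804]
15456 [0.45000321 0.10278592 0.08130449] [0.66480147 0.23048482 0.10031774] [0.59332174 0.17036868 0.08969888]
along x [0.42326697 0.42878862 0.63377255 0.6364909 ] along y [0.18049023 0.18178579 0.29955141 0.30106076]
tcp 0.5675602702285265 0.21312249865322408
```

View pics/w2.png

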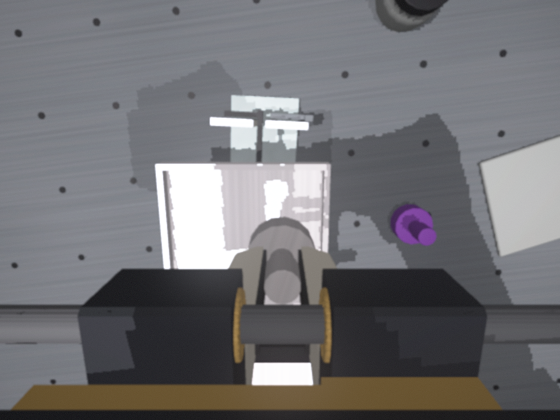

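The wrist view shows the held weight at (283,260), the tray's far rim at row 165 and the plates at row 122. The tool needs another 28 mm across the tray, then it can go down.

>>> {"method": "apply_moves", "body": {"series": [{"offset": [0.001,-0.028,0],"dr": [0,0,0]},{"offset": [0,0,0.03],"dr": [0,0,0]},{"offset": [0,0,0.025],"dr": [0,0,0]},{"offset": [0,0,0.01],"dr": [0,0,0]},{"offset": [0,0,0.005],"dr": [0,0,0]},{"offset": [0,0,0.003],"dr": [0,0,0]},{"offset": [0,0,0],"dr": [0,0,0]},{"offset": [0,0,0],"dr": [0,0,0]}]}}

```text
clock: 5.8
tcp_pos: [0.5955, 0.165, 0.1078]
ee_rot: [[0.992, -0.127, 0.002], [-0.127, -0.992, 0.001], [0.002, -0.001, -1.0]]
ft_force: [-0.7, -0.1, -1.2]
width: 0.166
grasp_force: 25.0
```

>>> {"method": "apply_moves", "body": {"series": [{"offset": [0,0,0.003],"dr": [0,0,0]},{"offset": [0,0,0.002],"dr": [0,0,0]},{"offset": [0,0,0],"dr": [0,0,0]},{"offset": [0,0,0],"dr": [0,0,0]},{"offset": [0,0,0],"dr": [0,0,0]},{"offset": [0,0,0],"dr": [0,0,0]},{"offset": [0,0,0],"dr": [0,0,0]},{"offset": [0,0,0],"dr": [0,0,0]}]}}

```text
clock: 6.6
tcp_pos: [0.5949, 0.1652, 0.1018]
ee_rot: [[0.992, -0.126, 0.0], [-0.126, -0.992, 0.0], [0.0, -0.0, -1.0]]
ft_force: [1.3, 0.3, 0.0]
width: 0.166
grasp_force: 25.0
```

>>> {"method": "apply_moves", "body": {"series": [{"offset": [0,0,0],"dr": [0,0,0]},{"offset": [0,0,0],"dr": [0,0,0]},{"offset": [0,0,0],"dr": [0,0,0]},{"offset": [0,0,0],"dr": [0,0,0]},{"offset": [0,0,-0.01],"dr": [0,0,0]},{"offset": [0,0,-0.03],"dr": [0,0,0]},{"offset": [0,0,-0.04],"dr": [0,0,0]},{"offset": [0,0,-0.04],"dr": [0,0,0]}], "jaw": 0}}

```text
clock: 7.4
tcp_pos: [0.5944, 0.165, 0.2235]
ee_rot: [[0.992, -0.127, -0.0], [-0.127, -0.992, -0.0], [-0.0, 0.0, -1.0]]
ft_force: [-0.0, -0.0, -0.3]
width: 0.502
grasp_force: 0.0
```

>>> {"method": "apply_moves", "body": {"series": [{"offset": [0.04,0,0],"dr": [0,0,0]},{"offset": [0.04,0,0.01],"dr": [0,0,0]},{"offset": [0.03,0,0.025],"dr": [0,-4,0]},{"offset": [0,0,0.025],"dr": [0,-8,0]},{"offset": [0,0,0],"dr": [0,-8,0]},{"offset": [0,0,0],"dr": [0,0,0]},{"offset": [0,0,0],"dr": [0,0,0]},{"offset": [0,0,0],"dr": [0,0,0]}]}}

```text
clock: 8.2
tcp_pos: [0.7023, 0.1524, 0.165]
ee_rot: [[0.934, -0.126, -0.333], [-0.118, -0.992, 0.044], [-0.336, -0.002, -0.942]]
ft_force: [0.2, 0.6, 0.5]
width: 0.497
grasp_force: 0.0
```

```bash
python3 - <<'E'
from h import *
o=robot.get_obs();print(o['clock'],o['tcp_pos'].round(4))
s=snap('wrist');np.savez('s3.npz',**s)
for t in('pointer','tab_mark'):
    for r in robot.place_of(t,'wrist')[:2]:
        u,v=r['centre'];print(t,round(r['conf'],2),np.round([u,v],1), world(s,u,v).round(4))
save(s,'w3.png',(180,80,380,230),4)
E
```

```text
8.2 [0.7023 0.1524 0.165 ]
pointer 0.94 [270.1 207.2] [0.6624 0.1674 0.0541]
tab_mark 0.76 [322.5 205.4] [0.6597 0.1254 0.0554]
```

View pics/w3.png

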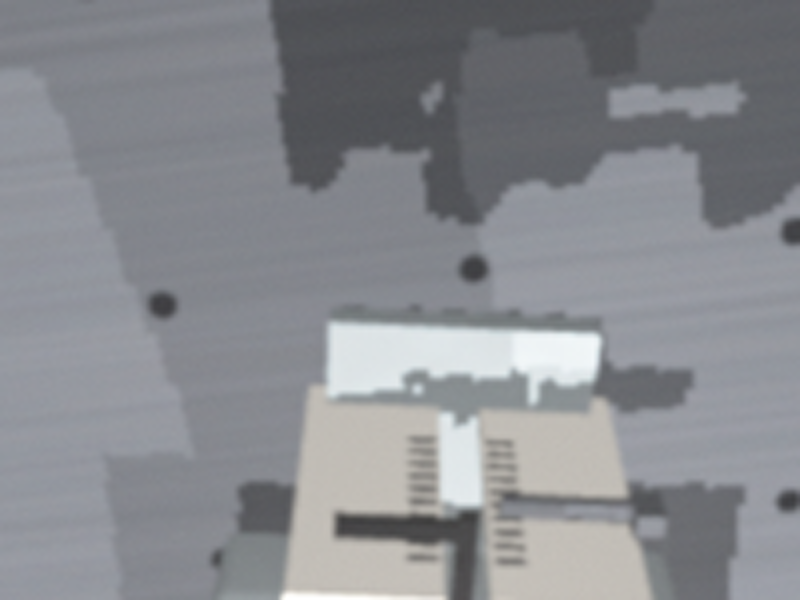

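The close view shows the pointer bar at (283,211) in full-image pixels and the tab at (322,207). The plate tops are towards the bottom of the image, so the pointer is higher than the tab. I'll work out the difference on the plate plane.

```bash
python3 - <<'E'
from h import *
s=dict(np.load('s3.npz'))
e=np.array([.992,-.127,0]);c=s['cam_to_world'][:3,3]
def z(u,v,X=.640):
    d=world(s,u,v,np.float64(1.0))-c;p=c+d*((X-c@e)/(d@e));return p.round(4)
V,U=np.mgrid[0:420,0:560];P=world(s,U,V,s['z_map'])
for n,(u,v) in dict(ptr=(180+390/4,80+525/4),tab=(180+565/4,80+507/4),platetopL=(180+365/4,80+596/4),platetopR=(180+560/4,80+600/4),botL=(180+365/4,80+388/4),tickL0=(180+422/4,80+438/4),tickL1=(180+422/4,80+557/4),tickR0=(180+500/4,80+442/4),tickR1=(180+510/4,80+562/4)).items():
    q=P[int(v)-1:int(v)+2,int(u)-1:int(u)+2].reshape(-1,3);print(n,z(u,v),'depth',np.median(q,0).round(4),'xp',np.median(q@e).round(4))
E
```

```text
ptr [0.6657 0.1608 0.0662] depth [0.6655 0.1613 0.0661] xp 0.6396
tab [0.6614 0.1267 0.0597] depth [0.6603 0.1267 0.0565] xp 0.639
platetopL [0.6663 0.165  0.0893] depth [0.6621 0.166  0.0828] xp 0.6356
platetopR [0.6618 0.1302 0.0903] depth [0.6562 0.13   0.0827] xp 0.6344
botL [0.6666 0.1671 0.0109] depth [0.666  0.1675 0.0097] xp 0.6394
tickL0 [0.6649 0.1545 0.033 ] depth [0.6604 0.1554 0.0248] xp 0.6355
tickL1 [0.665  0.1547 0.077 ] depth [0.6606 0.1556 0.0708] xp 0.6355
tickR0 [0.6628 0.1382 0.0346] depth [0.6573 0.1382 0.0246] xp 0.6345
tickR1 [0.6629 0.1385 0.0785] depth [0.6581 0.1388 0.0711] xp 0.6352
```

Estimates put the tab 7–9 mm below the pointer with one weight loaded, so tab ≈ 20–22 mm and two weights are the nearer fit. I'm fetching the second one, the middle weight on the mat.

>>> {"method": "apply_moves", "body": {"series": [{"offset": [0,0,-0.02],"dr": [0,4,0]},{"offset": [0,0,-0.02],"dr": [0,8,0]},{"offset": [0,0,-0.02],"dr": [0,8,0]},{"offset": [-0.0116,0.0429,0],"dr": [0,0,0]},{"offset": [-0.0116,0.0429,0],"dr": [0,0,0]},{"offset": [-0.0116,0.0429,0],"dr": [0,0,0]},{"offset": [-0.0116,0.0429,0],"dr": [0,0,0]},{"offset": [-0.0116,0.0429,0],"dr": [0,0,0]}]}}

```text
clock: 9.15
tcp_pos: [0.6311, -0.0569, 0.2221]
ee_rot: [[0.992, -0.126, 0.005], [-0.126, -0.992, -0.0], [0.005, -0.0, -1.0]]
ft_force: [0.5, 0.1, -0.1]
width: 0.501
grasp_force: 0.0
```

>>> {"method": "apply_moves", "body": {"series": [{"offset": [-0.0116,0.0429,0],"dr": [0,0,0]},{"offset": [-0.0116,0.0429,0],"dr": [0,0,0]},{"offset": [-0.0116,0.0429,0],"dr": [0,0,0]},{"offset": [0,0,0.04],"dr": [0,0,0]},{"offset": [0,0,0.03],"dr": [0,0,0]},{"offset": [0,0,0],"dr": [0,0,0]},{"offset": [0,0,0],"dr": [0,0,0]},{"offset": [0,0,0],"dr": [0,0,0]}]}}

```text
clock: 9.95
tcp_pos: [0.5832, -0.1791, 0.1523]
ee_rot: [[0.992, -0.126, 0.006], [-0.126, -0.992, -0.001], [0.006, 0.001, -1.0]]
ft_force: [0.1, -0.2, 0.2]
width: 0.499
grasp_force: 0.0
```

```bash
python3 - <<'E'
from h import *
o=robot.get_obs();print(o['clock'],o['tcp_pos'].round(4))
s=snap('wrist')
V,U=np.mgrid[0:420,0:560];P=world(s,U,V,s['z_map'])
for x,y in((.5666,-.1761),):
    m=(np.hypot(P[...,0]-x,P[...,1]-y)<.025)&(P[...,2]>.04)&(P[...,2]<.07)&(s['z_map']>0);p=P[m].mean(0);print(m.sum(),p.round(4),np.ptp(P[m],0).round(4), s['image'][m].mean(0))
print('tool delta',(o['ee_rot'].T@(p-o['tcp_pos'])).round(4))
E
```

```text
9.95 [ 0.5832 -0.1791  0.1523]
431 [ 0.5674 -0.1776  0.0553] [0.0157 0.0154 0.0186] [175.06728538 169.21113689 171.20185615]
tool delta [-0.0165  0.0005  0.0968]
```

>>> {"method": "apply_moves", "body": {"series": [{"offset": [-0.016,0.0003,0],"dr": [0,-0.3,0]},{"offset": [0,0,0.045],"dr": [0,0,0]},{"offset": [0,0,0.045],"dr": [0,0,0]},{"offset": [0,0,0.02],"dr": [0,0,0]},{"offset": [0,0,0.011],"dr": [0,0,0]},{"offset": [0,0,0],"dr": [0,0,0]},{"offset": [0,0,0],"dr": [0,0,0]},{"offset": [0,0,0],"dr": [0,0,0]}]}}

```text
clock: 10.8
tcp_pos: [0.5668, -0.1779, 0.0304]
ee_rot: [[0.992, -0.127, -0.001], [-0.127, -0.992, -0.001], [-0.001, 0.001, -1.0]]
ft_force: [0.6, -0.2, 0.2]
width: 0.5
grasp_force: 0.0
```

>>> {"method": "apply_moves", "body": {"series": [{"offset": [0,0,0],"dr": [0,0,0]},{"offset": [0,0,0],"dr": [0,0,0]},{"offset": [0,0,0],"dr": [0,0,0]},{"offset": [0,0,0],"dr": [0,0,0]},{"offset": [0,0,0],"dr": [0,0,0]},{"offset": [0,0,0],"dr": [0,0,0]},{"offset": [0,0,-0.005],"dr": [0,0,0]},{"offset": [0,0,-0.01],"dr": [0,0,0]}], "jaw": -1}}

```text
clock: 11.6
tcp_pos: [0.5643, -0.1771, 0.043]
ee_rot: [[0.992, -0.127, -0.007], [-0.127, -0.992, 0.001], [-0.007, -0.001, -1.0]]
ft_force: [-0.0, -0.4, -1.5]
width: 0.162
grasp_force: 25.0
```

>>> {"method": "apply_moves", "body": {"series": [{"offset": [0,0,-0.048],"dr": [0,0,0]},{"offset": [0,0,-0.048],"dr": [0,0,0]},{"offset": [0,0,-0.048],"dr": [0,0,0]},{"offset": [-0.0196,-0.0431,0],"dr": [0,0,0]},{"offset": [-0.0196,-0.0431,0],"dr": [0,0,0]},{"offset": [-0.0196,-0.0431,0],"dr": [0,0,0]},{"offset": [-0.0196,-0.0431,0],"dr": [0,0,0]},{"offset": [-0.0196,-0.0431,0],"dr": [0,0,0]}]}}

```text
clock: 12.4
tcp_pos: [0.4951, 0.0503, 0.1887]
ee_rot: [[0.992, -0.127, -0.003], [-0.127, -0.992, 0.001], [-0.004, -0.0, -1.0]]
ft_force: [0.3, 1.0, -1.3]
width: 0.165
grasp_force: 25.0
```

>>> {"method": "apply_moves", "body": {"series": [{"offset": [-0.0196,-0.0431,0],"dr": [0,0,0]},{"offset": [-0.0196,-0.0431,0],"dr": [0,0,0]},{"offset": [-0.0196,-0.0431,0],"dr": [0,0,0]},{"offset": [0,0,0.02],"dr": [0,0,0]},{"offset": [0,0,0],"dr": [0,0,0]},{"offset": [0,0,0],"dr": [0,0,0]},{"offset": [0,0,0],"dr": [0,0,0]},{"offset": [0,0,0],"dr": [0,0,0]}]}}

```text
clock: 13.2
tcp_pos: [0.4549, 0.1831, 0.1689]
ee_rot: [[0.992, -0.129, -0.003], [-0.129, -0.992, 0.001], [-0.003, -0.0, -1.0]]
ft_force: [-0.0, -0.9, -1.6]
width: 0.164
grasp_force: 25.0
```

```bash
python3 - <<'E'
from h import *
o=robot.get_obs();e=np.array([.992,-.127]);f=np.array([.127,.992])
t=o['tcp_pos'];print(o['clock'],t.round(4),o['ee_rot'].round(3).tolist(),'xp',t[:2]@e,'yp',t[:2]@f,o['qpos'].round(2))
s=snap('wrist')
V,U=np.mgrid[0:420,0:560];P=world(s,U,V,s['z_map'])
m=(s['z_map']>0)&(P[...,2]>.125)&(P[...,2]<.15)&(s['image'].max(2)<90)&(abs(P[...,:2]@e-.498)<.03)&(abs(P[...,:2]@f-.24)<.09)
q=P[m];print('bar',m.sum(),q.mean(0), np.percentile(q[:,:2]@e,[1,99]),np.percentile(q[:,:2]@f,[1,99]));save(s,'w4.png')
E
```

```text
13.2 [0.4549 0.1831 0.1689] [[0.992, -0.129, -0.003], [-0.129, -0.992, 0.001], [-0.003, -0.0, -1.0]] xp 0.42797900280271306 yp 0.23940737050813155 [-0.46  0.43  0.05  1.94 -0.03  0.77 -2.09]
bar 5804 [0.52207913 0.17559088 0.14465568] [0.49000201 0.50113406] [0.17606899 0.30484182]
```

View pics/w4.png

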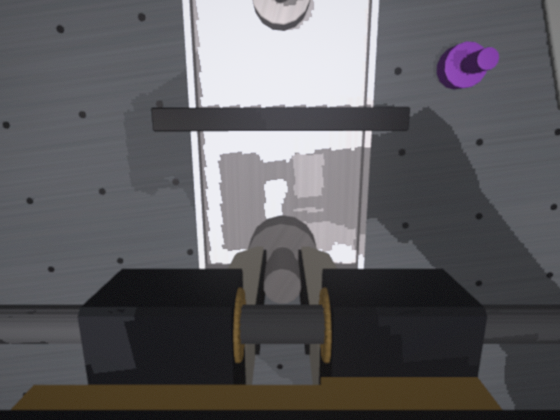

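The wrist view shows the bar at rows 107–130 and the first weight standing at (283,8). The second weight hangs over the near bay and is well placed, so I'm lowering it.

>>> {"method": "apply_moves", "body": {"series": [{"offset": [0,-0.001,0.03],"dr": [0,0,0]},{"offset": [0,0,0.025],"dr": [0,0,0]},{"offset": [0,0,0.008],"dr": [0,0,0]},{"offset": [0,0,0.005],"dr": [0,0,0]},{"offset": [0,0,0.004],"dr": [0,0,0]},{"offset": [0,0,0.002],"dr": [0,0,0]},{"offset": [0,0,0],"dr": [0,0,0]},{"offset": [0,0,0],"dr": [0,0,0]}]}}

```text
clock: 14.05
tcp_pos: [0.4543, 0.1855, 0.0948]
ee_rot: [[0.992, -0.127, -0.003], [-0.127, -0.992, 0.001], [-0.003, -0.001, -1.0]]
ft_force: [0.5, -0.9, -0.4]
width: 0.165
grasp_force: 25.0
```

>>> {"method": "apply_moves", "body": {"series": [{"offset": [0,0,0.001],"dr": [0,0,0]},{"offset": [0,0,0],"dr": [0,0,0]},{"offset": [0,0,0],"dr": [0,0,0]},{"offset": [0,0,0],"dr": [0,0,0]},{"offset": [0,0,-0.01],"dr": [0,0,0]},{"offset": [0,0,-0.03],"dr": [0,0,0]},{"offset": [0,0,-0.04],"dr": [0,0,0]},{"offset": [0,0,-0.045],"dr": [0,0,0]}], "jaw": 0}}

```text
clock: 14.85
tcp_pos: [0.4535, 0.185, 0.2196]
ee_rot: [[0.992, -0.127, -0.006], [-0.127, -0.992, -0.0], [-0.006, 0.001, -1.0]]
ft_force: [0.1, 0.3, 0.0]
width: 0.503
grasp_force: 0.0
```

>>> {"method": "apply_moves", "body": {"series": [{"offset": [0.045,0,-0.005],"dr": [0,0,0]},{"offset": [0.045,0,0],"dr": [0,0,0]},{"offset": [0.045,0,0],"dr": [0,0,0]},{"offset": [0.045,0,0],"dr": [0,0,0]},{"offset": [0.04,0,0.01],"dr": [0,0,0]},{"offset": [0.03,0,0.025],"dr": [0,-4,0]},{"offset": [0,0,0.025],"dr": [0,-8,0]},{"offset": [0,0,0],"dr": [0,-8,0]}]}}

```text
clock: 15.65
tcp_pos: [0.6985, 0.1533, 0.1598]
ee_rot: [[0.927, -0.127, -0.354], [-0.119, -0.992, 0.044], [-0.356, 0.002, -0.934]]
ft_force: [1.8, 0.1, -0.7]
width: 0.501
grasp_force: 0.0
```

>>> {"method": "apply_moves", "body": {"series": [{"offset": [0,0,0],"dr": [0,0,0]},{"offset": [0,0,0],"dr": [0,0,0]},{"offset": [0,0,0],"dr": [0,0,0]},{"offset": [0,0,0],"dr": [0,0,0]},{"offset": [0,0,0],"dr": [0,0,0]},{"offset": [0,0,0],"dr": [0,0,0]},{"offset": [0,0,0],"dr": [0,0,0]},{"offset": [0,0,0],"dr": [0,0,0]}]}}

```text
clock: 16.45
tcp_pos: [0.7002, 0.1539, 0.1624]
ee_rot: [[0.931, -0.127, -0.343], [-0.119, -0.992, 0.044], [-0.346, -0.0, -0.938]]
ft_force: [0.4, 0.7, -0.7]
width: 0.499
grasp_force: 0.0
```

```bash
python3 - <<'E'
from h import *
o=robot.get_obs();print(o['clock'],o['tcp_pos'].round(4))
s=snap('wrist');save(s,'w5.png',(180,80,380,230),4)
for t in('pointer','tab_mark'):
    for r in robot.place_of(t,'wrist')[:2]:
        u,v=r['centre'];print(t,round(r['conf'],2),np.round([u,v],1), world(s,u,v).round(4))
E
```

```text
16.45 [0.7002 0.1539 0.1624]
pointer 0.92 [273.5 198.7] [0.6619 0.1659 0.0442]
tab_mark 0.79 [322.9 200.4] [0.6554 0.1258 0.0446]
```

View pics/w5.png

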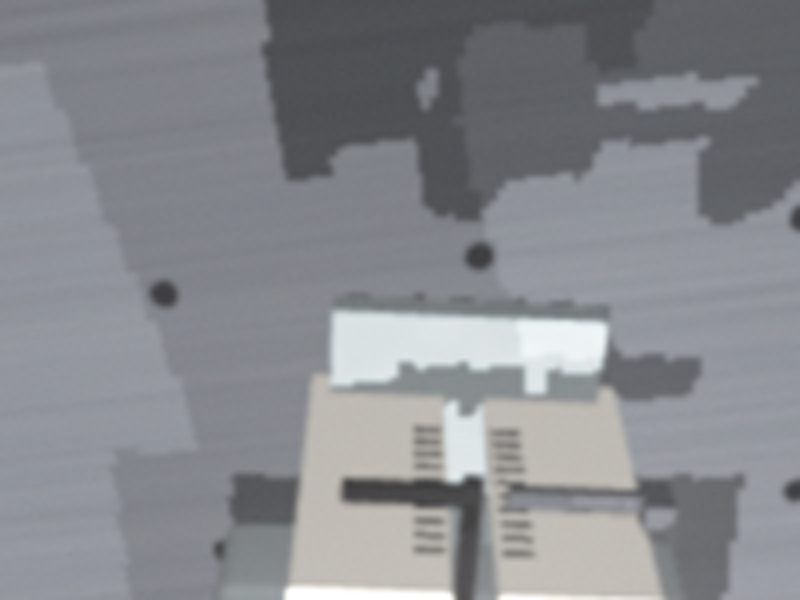

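With two weights loaded, the pointer (right end near crop (470,491)) and the tab (about 497) stand at the same tick, level within about 2 mm. Next I'll take the handle: untilt, go above the bar, and turn the tool 90°.

>>> {"method": "apply_moves", "body": {"series": [{"offset": [0,0,-0.02],"dr": [0,4,0]},{"offset": [0,0,-0.02],"dr": [0,8,0]},{"offset": [0,0,-0.02],"dr": [0,8,0]},{"offset": [-0.0357,0,0],"dr": [0,0,0]},{"offset": [-0.0357,0,0],"dr": [0,0,0]},{"offset": [-0.0357,0,0],"dr": [0,0,0]},{"offset": [-0.0357,0,0],"dr": [0,0,0]},{"offset": [-0.0357,0,0],"dr": [0,0,0]}], "jaw": -0.1}}

```text
clock: 17.4
tcp_pos: [0.537, 0.1747, 0.2208]
ee_rot: [[0.992, -0.127, -0.004], [-0.127, -0.992, 0.001], [-0.004, -0.0, -1.0]]
ft_force: [-0.7, 0.7, -0.8]
width: 0.45
grasp_force: 0.0
```

>>> {"method": "apply_moves", "body": {"series": [{"offset": [0,0,0],"dr": [0,0,-8.5]},{"offset": [0,0,0],"dr": [0,0,-8.5]},{"offset": [0,0,0],"dr": [0,0,-8.5]},{"offset": [0,0,0],"dr": [0,0,-8.5]},{"offset": [0,0,0],"dr": [0,0,-8.5]},{"offset": [0,0,0],"dr": [0,0,-8.5]},{"offset": [0,0,0],"dr": [0,0,-8.5]},{"offset": [0,0,0],"dr": [0,0,-8.5]}]}}

```text
clock: 18.2
tcp_pos: [0.5386, 0.1745, 0.2208]
ee_rot: [[0.484, 0.875, -0.004], [0.875, -0.484, 0.001], [-0.001, -0.004, -1.0]]
ft_force: [-0.5, -0.5, -0.2]
width: 0.45
grasp_force: 0.0
```

>>> {"method": "apply_moves", "body": {"series": [{"offset": [0,0,0],"dr": [0,0,-8]},{"offset": [0,0,0],"dr": [0,0,-8]},{"offset": [0,0,0],"dr": [0,0,-6]},{"offset": [0,0,0],"dr": [0,0,0]},{"offset": [0,0,0],"dr": [0,0,0]},{"offset": [0,0,0],"dr": [0,0,0]},{"offset": [0,0,0],"dr": [0,0,0]},{"offset": [0,0,0],"dr": [0,0,0]}]}}

```text
clock: 19.0
tcp_pos: [0.5385, 0.1747, 0.2207]
ee_rot: [[0.127, 0.992, -0.004], [0.992, -0.127, 0.0], [-0.0, -0.004, -1.0]]
ft_force: [-0.4, 1.2, 0.2]
width: 0.449
grasp_force: 0.0
```

```bash
python3 - <<'E'
from h import *
o=robot.get_obs();e=np.array([.992,-.127]);f=np.array([.127,.992])
t=o['tcp_pos'];print(o['clock'],t.round(4),o['ee_rot'].round(3).tolist(),o['qpos'].round(2))
s=snap('wrist')
V,U=np.mgrid[0:420,0:560];P=world(s,U,V,s['z_map'])
m=(s['z_map']>0)&(P[...,2]>.122)&(P[...,2]<.145)&(s['image'].max(2)<90)&(abs(P[...,:2]@e-.498)<.03)&(abs(P[...,:2]@f-.24)<.09)
q=P[m];print('bar',m.sum(),q.mean(0), np.percentile(q[:,:2]@e,[1,99]),np.percentile(q[:,:2]@f,[1,99]))
print(cv2.minAreaRect((q[:,:2]*1000).astype(np.float32)))
for sx in(.428,.568):
    m=(s['z_map']>0)&(P[...,2]>.09)&(P[...,2]<.125)&(np.hypot(P[...,:2]@e-sx,P[...,:2]@f-.24)<.03);print('knob',m.sum(),P[m].mean(0),(P[m].mean(0)[:2]@e).round(4),P[m][:,2].max())
g=np.array([.5233,.1755,.102]);print('delta',(o['ee_rot'].T@(g-t)).round(4))
E
```

```text
19.0 [0.5385 0.1747 0.2207] [[0.127, 0.992, -0.004], [0.992, -0.127, 0.0], [-0.0, -0.004, -1.0]] [-0.13  0.5  -0.35  1.66  0.19  1.02 -0.66]
bar 2848 [0.52261946 0.17902042 0.13462616] [0.4897028 0.5010751] [0.17681635 0.30546807]
((521.5606079101562, 175.5421142578125), (131.5449981689453, 12.094433784484863), 82.63700103759766)
knob 498 [0.45617641 0.18702711 0.11491902] 0.4288 0.12063294600586927
knob 462 [0.5928223  0.16805298 0.11555223] 0.5667 0.12102196998113657
delta [-0.0011 -0.0147  0.1188]
```

>>> {"method": "apply_moves", "body": {"series": [{"offset": [-0.001,-0.0163,0],"dr": [-0.2,0,0]},{"offset": [0,0,0.0],"dr": [0,0,0]},{"offset": [0,0,0.045],"dr": [0,0,0]},{"offset": [0,0,0.035],"dr": [0,0,0]},{"offset": [0,0,0.025],"dr": [0,0,0]},{"offset": [0,0,0.012],"dr": [0,0,0]},{"offset": [0,0,0],"dr": [0,0,0]},{"offset": [0,0,0],"dr": [0,0,0]}]}}

```text
clock: 19.85
tcp_pos: [0.5232, 0.1762, 0.1046]
ee_rot: [[0.127, 0.992, 0.001], [0.992, -0.127, 0.001], [0.001, 0.001, -1.0]]
ft_force: [1.2, 0.7, 0.4]
width: 0.453
grasp_force: 0.0
```

```bash
python3 - <<'E'
from h import *
o=robot.get_obs();print(o['tcp_pos'].round(4),o['ee_rot'].round(4).tolist(),o['ft_force'])
E
```

```text
[0.5232 0.1762 0.1046] [[0.1267, 0.9919, 0.0013], [0.9919, -0.1267, 0.001], [0.0011, 0.0011, -1.0]] [1.23169715 0.65617508 0.36633465]
```

Now close with a firm grip and wait.

>>> {"method": "apply_moves", "body": {"series": [{"offset": [0,0,0.001],"dr": [0,0,0]},{"offset": [0,0,0],"dr": [0,0,0]},{"offset": [0,0,0],"dr": [0,0,0]},{"offset": [0,0,0],"dr": [0,0,0]},{"offset": [0,0,0],"dr": [0,0,0]},{"offset": [0,0,0],"dr": [0,0,0]},{"offset": [0,0,0],"dr": [0,0,0]},{"offset": [0,0,0],"dr": [0,0,0]}], "jaw": -1, "squeeze": 50}}

```text
clock: 20.65
tcp_pos: [0.5229, 0.1757, 0.1029]
ee_rot: [[0.127, 0.992, 0.001], [0.992, -0.127, 0.001], [0.001, 0.001, -1.0]]
ft_force: [3.0, -0.3, 0.2]
width: 0.129
grasp_force: 50.0
```

>>> {"method": "apply_moves", "body": {"series": [{"offset": [0,0,-0.003],"dr": [0,0,0]},{"offset": [0,0,-0.006],"dr": [0,0,0]},{"offset": [0,0,-0.01],"dr": [0,0,0]},{"offset": [0,0,-0.012],"dr": [0,0,0]},{"offset": [0,0,-0.012],"dr": [0,0,0]},{"offset": [0,0,-0.012],"dr": [0,0,0]},{"offset": [0,0,-0.01],"dr": [0,0,0]},{"offset": [0,0,-0.01],"dr": [0,0,0]}]}}

```text
clock: 21.45
tcp_pos: [0.5217, 0.1755, 0.1785]
ee_rot: [[0.127, 0.992, -0.001], [0.992, -0.127, -0.0], [-0.0, -0.001, -1.0]]
ft_force: [-0.6, 0.2, -5.9]
width: 0.125
grasp_force: 50.0
```

>>> {"method": "apply_moves", "body": {"series": [{"offset": [0,0,-0.01],"dr": [0,0,0]},{"offset": [0,0,-0.012],"dr": [0,0,0]},{"offset": [0,0,-0.012],"dr": [0,0,0]},{"offset": [0,0,-0.01],"dr": [0,0,0]},{"offset": [0,0,-0.004],"dr": [0,0,0]},{"offset": [0,0,-0.002],"dr": [0,0,0]},{"offset": [0,0,0],"dr": [0,0,0]},{"offset": [0,0,0],"dr": [0,0,0]}]}}

```text
clock: 22.25
tcp_pos: [0.5218, 0.1754, 0.2271]
ee_rot: [[0.127, 0.992, -0.002], [0.992, -0.127, -0.0], [-0.001, -0.002, -1.0]]
ft_force: [-0.4, -0.3, -6.9]
width: 0.123
grasp_force: 50.0
```

>>> {"method": "apply_moves", "body": {"series": [{"offset": [0,0,0],"dr": [0,0,0]},{"offset": [0,0,0],"dr": [0,0,0]},{"offset": [0,0,0],"dr": [0,0,0]},{"offset": [0,0,0],"dr": [0,0,0]},{"offset": [0,0,0],"dr": [0,0,0]},{"offset": [0,0,0],"dr": [0,0,0]},{"offset": [0,0,0],"dr": [0,0,0]},{"offset": [0,0,0],"dr": [0,0,0]}]}}

```text
clock: 23.05
tcp_pos: [0.5222, 0.1756, 0.2277]
ee_rot: [[0.127, 0.992, -0.001], [0.992, -0.127, 0.0], [0.0, -0.001, -1.0]]
ft_force: [0.5, 0.1, -5.4]
width: 0.127
grasp_force: 50.0
```

```bash
python3 - <<'E'
from h import *
s=snap('scene');save(s,'end.png',(180,100,360,320),2.7)
w=snap('wrist');V,U=np.mgrid[0:420,0:560];P=world(w,U,V,w['z_map'])
m=(w['z_map']>0)&(P[...,2]>.17)&(P[...,2]<.199)&(w['image'].min(2)>140)
A=np.c_[P[m][:,:2],np.ones(m.sum())];print(m.sum(),np.linalg.lstsq(A,P[m][:,2],rcond=None)[0],P[m].mean(0))
E
```

```text
32577 [-0.00237997  0.00083497  0.19452743] [0.5241218  0.20239588 0.19344903]
```

View pics/end.png

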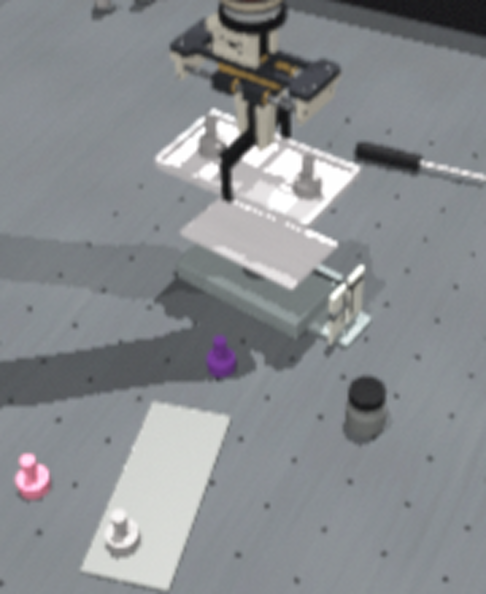

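The view shows the tray level about 10 cm above the pan, with two weights upright in it at (212,138) and (308,180). The third stands on the mat at (121,530) and the bystanders are where they were. I'm handing it in.

```bash
python3 -c "
from plant import robot
print(robot.job_done())"
```

```text
the job is handed in; nothing more can be done
None
```

The job is handed in at about 23 s of the 72 s: the pointer came level with the tab (within about 2 mm) on two weights, and the tray is held level about 10 cm above the scale with both upright; the third weight stays on the mat.

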